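# Show the toe bone's joint face to the inspection camera

## Robot

A 6-joint arm with a two-finger parallel gripper is mounted at the origin on the work surface. World frame = base frame: x ahead of the robot, y to its left, z up, the work surface at z = 0. Lengths are in m, angles in rad, forces in N, time in s.
With the tool pointing down it reaches from about 0.35 to 0.875 m from the base axis. Payload 15.5 kg.
Tool frame: the origin (TCP) lies between the finger pads; the fingertips stand 25 mm ahead of it and the grasp point (between the pads) lies 6 mm ahead of it; z points along the fingers, x is the direction in which the jaws open and shut, and the axes are right-handed (so a half turn about z gives the same grasp; the last joint's range is limited). The gripper opens to 85 mm and grips with 20 to 120 N. Pads are 22 mm wide; open, the fingers measure 114 mm over their backs; the gripper's body (76 mm by 85 mm) begins 54 mm behind the grasp point. The pads swing forward as they close: fully open they stand 13 mm farther back than shut.
Start: joints at [-1.419, 0.494, 1.345, -0, 1.302, -0.096], TCP at [0.153, -0.606, 0.256] pointing down, gripper open.
Joint ranges: [-2.91, 2.91], [-0.82, 2.16], [0.22, 2.67], [-1.22, 4.37], [0.12, 2.79], [-3.08, 3.08]. Speed limits (rad/s): [1.89, 1.89, 2.57, 3.01, 3.01, 3.01].

## Interface

Orientations are given as a unit quaternion [x, y, z, w].
In Python, from plant import manip, optics, ticket gives the robot as it stands.
- The arm moves only by the tool move_arm, never from a script. Its arguments are lists of equal length, an entry for each row: "dp": the shift along the tool's x, y, z in mm, a list of three; "spin": the turn about the tool's z in degrees; "fingers": the closure, from 0 (fully open) to 1 (shut). In form: {"dp": [[tx, ty, tz], ...], "spin": [spin, ...], "fingers": [fingers, ...]}. A call has 1 to 20 rows; each row shifts and turns the commanded pose from where the row before left it, along the tool's axes as they then stand; what a row does not reach is not made up. A row lasts 1/12 s, in which the tool goes at most 41.7 mm and 7.16 degrees, less where a joint would pass 70% of its speed; a pose out of reach is approached as far as the arm can. A call with a gripper value outside its range is refused whole. The fingers move at their own pace and stop on an object; "grip_force" is the grip in N (left out, the last holds). Time passes only in rows, so rows that do not move let the fingers close. It gives the time, the measured TCP pose, the force and the opening at its end, in the units of the state.
- manip.sense(): the state, without advancing time (a new reading comes with each control period).
- optics.capture(name): name is "side" or "top"; returns the picture (420x560x3 uint8, red, green, blue); there is no depth.
- optics.camera_info(name): a dict with "camera_matrix" (3x3 intrinsics, pixels), "pose" (4x4, takes a point from camera to world coordinates). Camera axes: x right, y down, z forward; pixel columns grow to the right and rows downward; lengths in m; the calibration is good to about 2 mm. A picture is of the moment at which its call begins. camera_info takes no time and is no camera call.
- ticket.close_job(): hands the job in, once; it reports no verdict.
The state is a dict: "time_s": time; "qpos": joint angles; "qvel": joint speeds; "tau": joint torques, N m; "ee_pos": TCP position; "orientation": TCP orientation; "ft_force": force on the tool from outside, world axes, zero at the start; "wrist_torque": the same for the moment, N m; "gripper_width": finger opening in m.
Only numpy, scipy, OpenCV 4.12 (cv2) and the standard library are available. Lean on these libraries where they do the work, as an engineer would, in place of code of your own. Each camera call takes 0.05 s, during which the arm holds its last target. There are 200 camera calls.

## Task

Slide the dust cover of the inspection camera fully open, to its end stop, so that the lens is free. Then take the long toe bone out of the specimen tray without disturbing the other three bones in it, and hold it up still in the air before the lens: level and the same way up as it lay, its broad joint face looking squarely into the lens, centred on the lens and 10 cm from the glass. Finish while holding it there, with nothing but the gripper carrying it and the cover still fully open; do not put it down or let go.

Things in the scene. Friction and masses are not known exactly. Their poses are not given: they have to be found in the camera images.
- cover (a joint): Slide of the camera's dust cover: 0 closed (over the lens), 0.064 m at the end stop, fully open; starts at 0 to 0.02. It slides level along +y of lens, stays where it is left and takes about 2 N to move.
- cover_grip (a point): Centre of the cover's upright black grip, 16 mm thick along the lens's x, 18 mm wide along the sliding direction y, 46 mm tall. It stands free above the front edge of the housing (its lower end 3 mm, its centre 26 mm above the roof), nothing beside it. Axes as lens; moves with the cover.
- lens (a point): Centre of the camera's round window glass (39 mm), 150 to 220 mm above the table. The lens looks level along -x; y level, the way the cover opens; z up. The grey housing, behind on +x, is 95 deep, 150 wide (43 mm to -y, 107 mm to +y of here), 45 mm above and below. It is clamped to a column on a base plate 12 mm thick, which reaches 22 mm before the glass; the cover grip reaches 21 mm before it.
- toe_center (a point): Middle of the long toe bone, 23.5 mm above its flat underside: tan fossil 104 mm long, 0.17 to 0.34 kg, waisted shaft 28 wide, 27 mm high, straight-sided 17 mm either side of here; at one end a broad dished joint face (52 wide, 47 mm high), at the other two knuckles (39 mm wide and high). x points along the bone to the broad face, z to its upper side, up as it lies.
- toe_face (a point): Centre of the toe bone's broad joint face, 52 mm along +x from toe_center, same axes.
- tray: Grey specimen tray with a dark foam bed, fixed to the table, 285 x 285 mm, walls 5 mm thick and 32 mm high; origin under its centre on the table. The bed that the bones lie on is 11 mm above the table. The four bones lie in its four quarters, any bone in any quarter, about 126 mm apart.
- small_toe_center (a point): Middle of a much smaller toe bone of the same shape, 64 mm long, 32 mm wide, 29 mm high; to be left alone.
- claw_center (a point): Middle of a curved, pointed claw bone lying on its side, 85 mm long, 28 mm high; to be left alone.
- vertebra_center (a point): Middle of a spool-shaped vertebra standing on its end, 53 mm across, 42 mm high, with a short spine at one side reaching 50 mm from this point along x; to be left alone.
Things that resemble listed ones, but are neither listed nor needed, are in the scene too. Leave any yellow look-alike of the part that bears toe_center alone.

How it is judged:
On the way:
1. the dust cover is slid fully open, to its end stop (value of joint cover above 0.059 m), for 0.2 s.
At the end, for the whole second after the job is handed in: Cover within 5 mm of its end stop; the gripper holds the toe bone still in the air, its joint face towards the glass, 82 to 118 mm before it, within 16 mm of the lens axis sideways and in height, the bone within 12 degrees of the lens axis and of upright, touching nothing else, for 1 s (value of joint cover above 0.059 m and x of toe_face in the frame of lens between -0.118 and -0.082 m and y of toe_face in the frame of lens between -0.016 and 0.016 m and z of toe_face in the frame of lens between -0.016 and 0.016 m and x of toe_center in the frame of lens below -0.125 m and angle between the x axis of toe_face and the x axis of lens, either way round below 0.21 rad and angle between toe_center's own z axis and vertical below 0.21 rad and height (world z) of toe_center above 0.11 m and contact force between the fingers and toe above 1 N and linear speed of toe below 0.02 m/s and contact force between toe and camera below 0.05 N); the arm keeps its last pose, push and grip.
It fails at once if the small toe bone is disturbed (moved by more than 25 mm) (distance of small_toe_center from where it was at the start of the episode above 0.025 m).
It fails at once if the claw is disturbed (moved by more than 25 mm) (distance of claw_center from where it was at the start of the episode above 0.025 m).
It fails at once if the vertebra is disturbed (moved by more than 25 mm) (distance of vertebra_center from where it was at the start of the episode above 0.025 m).
It also fails if it takes over 56 s, if anything falls off the work surface, if the arm or the gripper's body presses on something with over 40 N, if the wrist force passes 120 N, or if a joint passes its speed limit or range.

## Working session

There is one attempt and no reset: what is moved stays moved. The work goes in short steps, Python scripts to look and compute and a tool call to move; the robot and the scene stay as the last step left them, time stands still between calls to the robot, and variables do not carry over. Pictures are saved under pics/ and viewed, on a budget of 10 in all, crops included, one or two more only if the job needs it, and the job is handed in when it is done.

Besides the shell and the picture viewer there is one more tool, called after "Request:" by a JSON object that holds its "fn" and its "kwargs", one argument or row to a line. move_arm: Moves the arm, as the interface text tells. Its arguments: {"type":"object","properties":{"dp":{"type":"array","items":{"type":"array","items":{"type":"number"}}},"spin":{"type":"array","items":{"type":"number"}},"fingers":{"type":"array","items":{"type":"number"}},"grip_force":{"type":"number"}},"required":["dp","spin","fingers"]}

```bash
mkdir -p pics; ls; cat > h.py <<'E'
import sys; sys.path.insert(0,'.')
import numpy as np, cv2
from plant import manip, optics, ticket
def info(n):
    c=optics.camera_info(n); return np.array(c["camera_matrix"]),np.array(c["pose"])
def ray(n,u,v):
    K,T=info(n); d=T[:3,:3]@np.linalg.solve(K,[u,v,1.]); return T[:3,3],d/np.linalg.norm(d)
def plane(n,u,v,z):
    o,d=ray(n,u,v); return o+d*(z-o[2])/d[2]
def tri(a,b):
    o1,d1=ray(*a);o2,d2=ray(*b)
    s=np.linalg.lstsq(np.c_[d1,-d2],o2-o1,rcond=None)[0]
    p,q=o1+s[0]*d1,o2+s[1]*d2
    return (p+q)/2,np.linalg.norm(p-q)
def proj(n,P):
    K,T=info(n); c=T[:3,:3].T@(np.asarray(P)-T[:3,3]); p=K@c; return p[:2]/p[2]
def save(n,f):
    im=optics.capture(n); cv2.imwrite(f'pics/{f}.png',im[:,:,::-1]); return im
E
python3 - <<'E'
from h import *
for n in("side","top"):
    save(n,n+"0"); K,T=info(n); print(K.round(1).tolist(),T.round(3).tolist())
s=manip.sense(); print(s)
E
```

```text
pics
[[462.6, 0.0, 287.9], [0.0, 462.6, 203.6], [0.0, 0.0, 1.0]] [[-0.992, -0.08, 0.096, 0.262], [-0.124, 0.58, -0.805, 1.097], [0.008, -0.81, -0.586, 0.98], [0.0, 0.0, 0.0, 1.0]]
[[453.5, 0.0, 276.2], [0.0, 453.5, 209.1], [0.0, 0.0, 1.0]] [[-0.03, -0.998, 0.059, 0.349], [-1.0, 0.03, -0.001, 0.009], [-0.001, -0.059, -0.998, 1.234], [0.0, 0.0, 0.0, 1.0]]
{'time_s': 0.1, 'qpos': array([-1.41951654e+00,  4.94090857e-01,  1.34601630e+00,  2.89938498e-05,
        1.30251724e+00, -9.55262881e-02]), 'qvel': array([ 0.00060084, -0.00248697, -0.00239396,  0.00050939, -0.00036386,
        0.0002608 ]), 'tau': array([ 2.86804454e-03, -8.83585167e+01, -3.84563076e+01, -2.91189226e-04,
        5.22253467e-03,  2.80194240e-05]), 'ee_pos': array([ 0.15264672, -0.60579029,  0.25579656]), 'orientation': array([ 7.88764942e-01, -6.14694721e-01, -3.65199628e-04, -3.64622535e-04]), 'ft_force': array([ 0.03113869, -0.22880512, -0.43202888]), 'wrist_torque': array([ 0.01982439,  0.01317   , -0.02294251]), 'gripper_width': 0.08575932984456514}
```

View pics/side0.png

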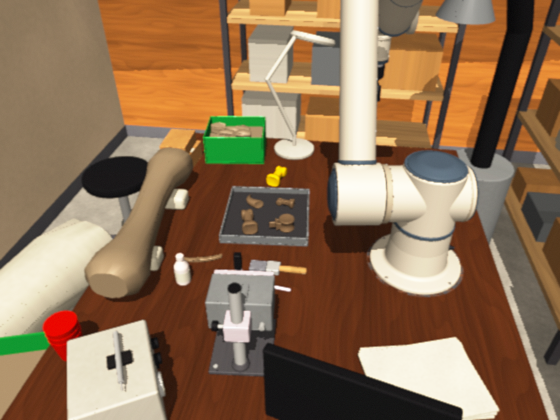

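View pics/top0.png

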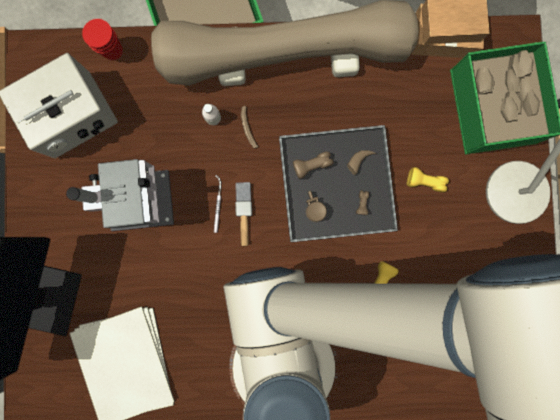

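The side view shows the tray (265,215), the camera housing (240,300) seen from behind and the black grip (237,260). In the top view the housing is at (135,195), the black grip near (143,182), and the long toe bone at (315,164). I'll enlarge these.

```bash
python3 - <<'E'
from h import *
t=cv2.imread('pics/top0.png'); s=cv2.imread('pics/side0.png')
r=lambda im,x,y,w,h,k: cv2.resize(im[y:y+h,x:x+w],None,fx=k,fy=k,interpolation=cv2.INTER_CUBIC)
a=np.hstack([r(t,80,150,100,75,4),r(t,280,125,100,75,4)])
b=np.hstack([r(s,195,245,100,75,4),r(s,215,180,100,75,4)])
cv2.imwrite('pics/m0.png',np.vstack([a,b]))
E
```

```text
(no output)
```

View pics/m0.png

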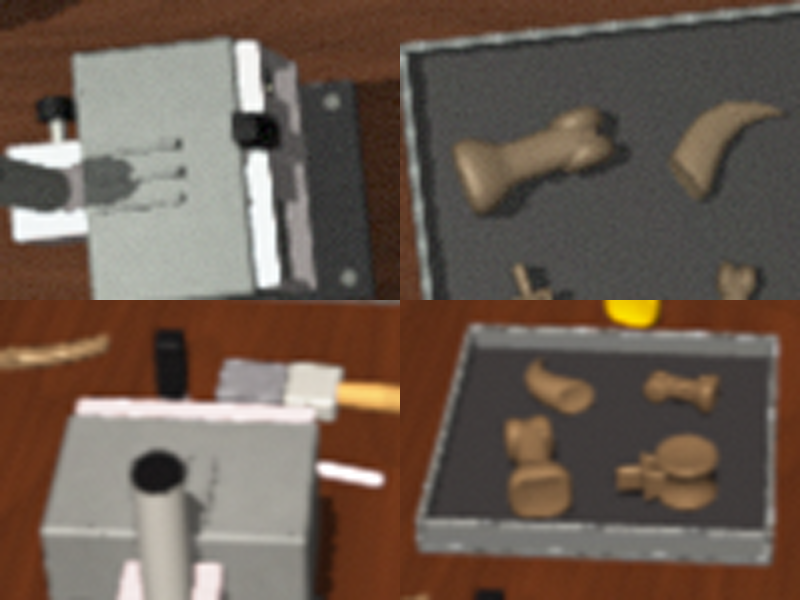

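Broad joint face points at image-left in the top view, i.e. towards the lens, which faces image-right. The grip is on the far (top) end of the cover, which opens towards image-down (world −x). Next step is measuring with masks.

```bash
cat > m.py <<'E'
from h import *
def big(m,x,y,w,h):
    z=np.zeros_like(m); z[y:y+h,x:x+w]=m[y:y+h,x:x+w]
    n,l,st,c=cv2.connectedComponentsWithStats(z); i=1+np.argmax(st[1:,4]); return (l==i).astype(np.uint8)
def cen(m):
    M=cv2.moments(m,True); return M['m10']/M['m00'],M['m01']/M['m00']
E
python3 - <<'E'
from m import *
t=cv2.imread('pics/top0.png'); s=cv2.imread('pics/side0.png')
ht=cv2.cvtColor(t,cv2.COLOR_BGR2HSV); hs=cv2.cvtColor(s,cv2.COLOR_BGR2HSV)
gt=big((ht[...,2]<65).astype(np.uint8),136,174,17,17); gs=big((hs[...,2]<60).astype(np.uint8),232,248,12,24)
print('grip px',cen(gt),cv2.boundingRect(gt),cen(gs),cv2.boundingRect(gs)); print(tri(("top",*cen(gt)),("side",*cen(gs))))
bt=big(((ht[...,1]>70)&(ht[...,2]>60)).astype(np.uint8),288,145,48,40)
bs=big(((hs[...,1]>70)&(hs[...,2]>50)).astype(np.uint8),236,205,24,32)
print('bone',cen(bt),bt.sum(),cen(bs),cv2.boundingRect(bs),tri(("top",*cen(bt)),("side",*cen(bs))))
c=[plane("top",*p,0.034) for p in np.argwhere(bt)[:,::-1]]; c=np.array(c)[:,:2]
m=c.mean(0); w,v=np.linalg.eigh(np.cov((c-m).T)); ax=v[:,1]*np.sign(v[1,1]); u=(c-m)@ax; q=(c-m)@[-ax[1],ax[0]]
print('bone c',m,'axis',ax,np.degrees(np.arctan2(ax[1],ax[0])),'ext',u.min(),u.max(),q.min(),q.max())
for k in np.arange(-.05,.056,.008):
    j=abs(u-k)<.004
    if j.any(): print(round(k,3),q[j].min().round(4),q[j].max().round(4))
rt=big(((ht[...,1]<45)&(ht[...,2]>90)&(ht[...,2]<225)).astype(np.uint8),96,155,50,80)
rs=big(((hs[...,1]<45)&(hs[...,2]>90)&(hs[...,2]<225)).astype(np.uint8),200,270,80,65)
for n,x in(('t',rt),('s',rs)): print(n,cv2.boundingRect(x),x.sum(),cv2.boxPoints(cv2.minAreaRect(cv2.findNonZero(x))).round(1).tolist())
o=t.copy(); o[gt>0]=(0,0,255);o[bt>0]=(0,255,0);o[rt>0]=(255,0,0)
p=s.copy(); p[gs>0]=(0,0,255);p[bs>0]=(0,255,0);p[rs>0]=(255,0,0)
r=lambda im,x,y,w,h,k: cv2.resize(im[y:y+h,x:x+w],None,fx=k,fy=k,interpolation=cv2.INTER_NEAREST)
cv2.imwrite('pics/o0.png',np.vstack([np.hstack([r(o,90,155,80,80,5),r(o,280,130,80,80,5)]),np.hstack([r(p,200,248,80,60,5)[:,:400],r(p,225,185,80,60,5)])])[:600])
E
```

```text
grip px (144.11458333333334, 182.4375) (138, 178, 13, 10) (237.35384615384615, 260.3615384615385) (233, 252, 9, 18)
(array([0.47706711, 0.30220394, 0.22185276]), np.float64(0.0007133280520224475))
bone (311.93775100401604, 163.7710843373494) 498 (248.4144927536232, 222.11884057971014) (241, 209, 17, 26) (array([ 0.53761951, -0.09235428,  0.02453123]), np.float64(0.003953400674436152))
bone c [ 0.53812346 -0.09138768] axis [-0.30211667  0.95327096] 107.58477959830705 ext -0.05480754065634033 0.04821332170158281 -0.024477525772067472 0.024717342773218996
-0.05 -0.0174 0.0174
-0.042 -0.0192 0.0181
-0.034 -0.0193 0.018
-0.026 -0.0185 0.0188
-0.018 -0.0152 0.0162
-0.01 -0.0128 0.0135
-0.002 -0.0129 0.0134
0.006 -0.013 0.0124
0.014 -0.014 0.0132
0.022 -0.0167 0.0173
0.03 -0.0218 0.0231
0.038 -0.0245 0.0247
0.046 -0.0228 0.0221
t (96, 159, 50, 69) 2764 [[96.0, 159.0], [145.0, 159.0], [145.0, 227.0], [96.0, 227.0]]
s (205, 270, 74, 65) 3145 [[204.10000610351562, 272.29998779296875], [278.0, 270.0], [280.0, 333.0], [206.0, 335.29998779296875]]
```

View pics/o0.png

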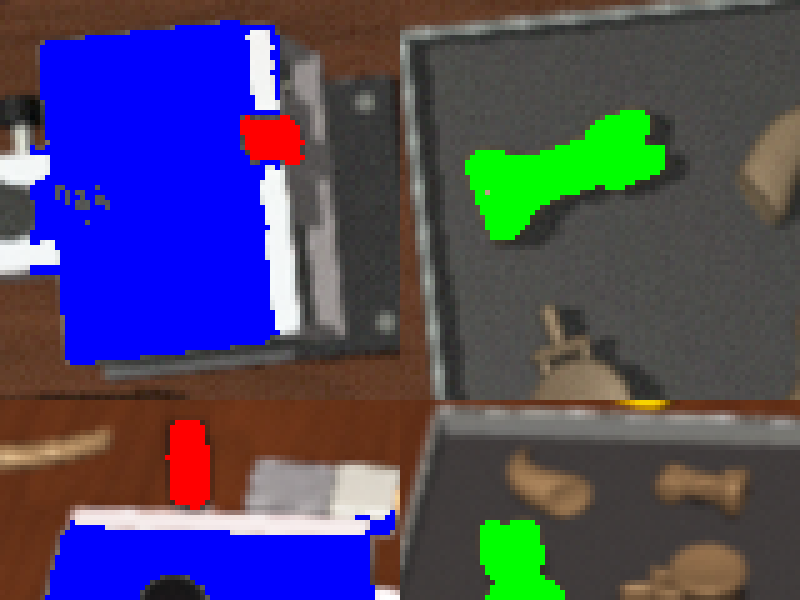

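```bash
python3 - <<'E'
from m import *
for k,a,b in(('back -y',(98,163),(206.2,302.5)),('back +y',(104,227.4),(272.8,302.5)),('front -y',(144.4,159.4),(213.7,271)),('front +y',(150,222),(274,272.5))):
    P,g=tri(("top",*a),("side",*b)); print(k,P.round(4),g.round(4), *[plane("top",*a,z).round(4)[:2] for z in(.19,.196,.205)])
# grip top (rear top edge) / bottom in side, and bone face
o,d=ray("side",250,227.5); 
print('face on face plane y=-.045', o+d*(-.045-o[1])/d[1])
C=np.array([.5391,-.0945,.0345]);A=np.array([-.302,.953,0]);B=np.array([.953,.302,0])
for n in("top","side"):
    print(n,'C',proj(n,C),'face',proj(n,C+.052*A),'face top',proj(n,C+.047*A+[0,0,.0235]),'face bot',proj(n,C+.052*A-[0,0,.0235]),'knuckle end',proj(n,C-.052*A))
for z in (.011,): 
  for p in((282,137),(384,127),(396,232),(290,240)): print('tray rim z=.032',plane("top",*p,.032).round(3))
E
```

```text
back -y [0.527  0.4162 0.1933] 0.0048 [0.53  0.418] [0.529  0.4156] [0.5274 0.4121]
back +y [0.3781 0.4016 0.1988] 0.0036 [0.3802 0.4051] [0.38   0.4028] [0.3797 0.3994]
front -y [0.5355 0.3108 0.1876] 0.0004 [0.5353 0.3102] [0.5342 0.3084] [0.5326 0.3058]
front +y [0.3892 0.299  0.1901] 0.0004 [0.3895 0.2991] [0.3892 0.2974] [0.3889 0.2949]
face on face plane y=-.045 [ 0.52043718 -0.045       0.04080995]
top C [313.11116923 163.3397499 ] face [294.72040766 169.73430359] face top [296.88378828 167.79395191] face bot [294.37532869 170.99725275] knuckle end [331.47243867 156.95545075]
side C [247.3861216  219.25199917] face [249.17439252 228.95332975] face top [248.70027361 222.30400016] face bot [249.46603464 234.54920525] knuckle end [245.69148012 210.05860619]
tray rim z=.032 [ 0.613 -0.014  0.032]
tray rim z=.032 [ 0.632 -0.288  0.032]
tray rim z=.032 [ 0.35  -0.308  0.032]
tray rim z=.032 [ 0.337 -0.027  0.032]
```

Request:
{"fn": "move_arm", "kwargs": {
  "dp": [
    [0,0,0],
    [0,0,0],
    [-20.2,-26.5,-4],
    [-20.2,-26.5,-4],
    [-20.2,-26.5,-4],
    [-20.2,-26.5,-4],
    [-20.2,-26.5,-4],
    [-20.2,-26.5,-4],
    [-20.2,-26.5,-4],
    [-20.2,-26.5,-4],
    [-20.2,-26.5,-4],
    [-20.2,-26.5,-4],
    [-20.2,-26.5,-4],
    [-20.2,-26.5,-4],
    [-20.2,-26.5,-4],
    [-20.2,-26.5,-4],
    [-20.2,-26.5,-4],
    [-20.2,-26.5,-4]
  ],
  "spin": [4.8,4.8,0,0,0,0,0,0,0,0,0,0,0,0,0,0,0,0],
  "fingers": [1,1,1,1,1,1,1,1,1,1,1,1,1,1,1,1,1,1]
}}

```text
time_s: 1.6
ee_pos: [0.5507, -0.2488, 0.3202]
orientation: [0.735, -0.679, -0.0, 0.0]
ft_force: [0.3, -0.7, -0.3]
gripper_width: 0.0
```

```bash
cat >> h.py <<'E'
from scipy.spatial.transform import Rotation as Ro
def to(x,y,z):
    s=manip.sense(); R=Ro.from_quat(s['orientation']).as_matrix(); a=np.degrees(np.arctan2(R[1,0],R[0,0]))
    print('t',round(s['time_s'],2),'p',s['ee_pos'].round(4),'x ang',a.round(2),'tilt',R[2,2].round(4),'F',s['ft_force'].round(1),'w',round(s['gripper_width'],4))
    print('dp mm',(1000*R.T@(np.array([x,y,z])-s['ee_pos'])).round(1))
E
python3 -c "from h import *; to(.512,.305,.30)"
```

```text
t 1.6 p [ 0.5507 -0.2488  0.3202] x ang -85.45 tilt -1.0 F [ 0.3 -0.7 -0.3] w 0.0
dp mm [-555.1   -5.3   20.4]
```

Request:
{"fn": "move_arm", "kwargs": {
  "dp": [
    [-34.7,-0.3,1.3],
    [-34.7,-0.3,1.3],
    [-34.7,-0.3,1.3],
    [-34.7,-0.3,1.3],
    [-34.7,-0.3,1.3],
    [-34.7,-0.3,1.3],
    [-34.7,-0.3,1.3],
    [-34.7,-0.3,1.3],
    [-34.7,-0.3,1.3],
    [-34.7,-0.3,1.3],
    [-34.7,-0.3,1.3],
    [-34.7,-0.3,1.3],
    [-34.7,-0.3,1.3],
    [-34.7,-0.3,1.3],
    [-34.7,-0.3,1.3],
    [-34.7,-0.3,1.3],
    [0,0,0],
    [0,0,0]
  ],
  "spin": [0,0,0,0,0,0,0,0,0,0,0,0,0,0,0,0,0,0],
  "fingers": [1,1,1,1,1,1,1,1,1,1,1,1,1,1,1,1,1,1]
}}

```text
time_s: 3.1
ee_pos: [0.51, 0.3051, 0.2989]
orientation: [0.735, -0.678, -0.0, 0.0]
ft_force: [0.2, -1.1, 1.0]
gripper_width: 0.0001
```

```bash
python3 -c "
from h import *; to(.512,.305,.233)
a=save('top','t1');b=save('side','s1')
r=lambda im,x,y,w,h,k: cv2.resize(im[y:y+h,x:x+w,::-1],None,fx=k,fy=k)
cv2.imwrite('pics/c1.png',np.hstack([r(a,80,130,120,120,3),r(b,180,220,120,120,3)]))"
```

```text
t 3.1 p [0.51   0.3051 0.2989] x ang -85.3 tilt -1.0 F [ 0.2 -1.1  1. ] w 0.0001
dp mm [ 0.2 -2.1 65.9]
```

View pics/c1.png

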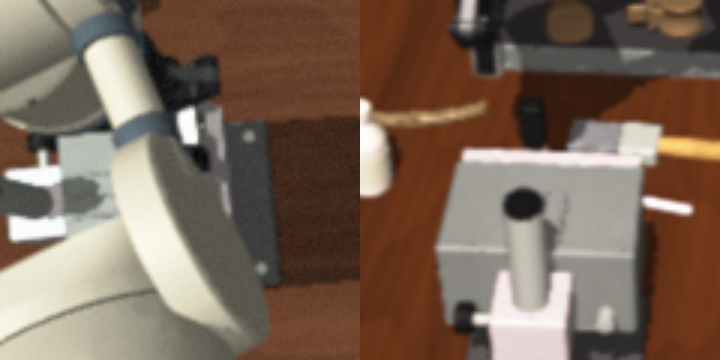

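The picture shows the shut fingers (side crop ~(480,50)) left of, i.e. at the −y lens side of, the grip (531,100), with clearance. Descend beside it and push.

Request:
{"fn": "move_arm", "kwargs": {
  "dp": [
    [0,-2,16.5],
    [0,0,16.5],
    [0,0,16.5],
    [0,0,16.5],
    [0,0,0],
    [0,6,0],
    [0,6,0],
    [0,6,0],
    [0,6,0],
    [0,6,0],
    [0,6,0],
    [0,6,0]
  ],
  "spin": [0,0,0,0,0,0,0,0,0,0,0,0],
  "fingers": [1,1,1,1,1,1,1,1,1,1,1,1]
}}

```text
time_s: 4.2
ee_pos: [0.4703, 0.3005, 0.234]
orientation: [0.735, -0.678, 0.0, -0.0]
ft_force: [1.7, 0.1, 1.7]
gripper_width: -0.0004
```

```bash
python3 -c "from h import *; to(.448,.299,.233)"
```

```text
t 4.2 p [0.4703 0.3005 0.234 ] x ang -85.45 tilt -1.0 F [1.7 0.1 1.7] w -0.0004
dp mm [-0.3 22.3  0.9]
```

Request:
{"fn": "move_arm", "kwargs": {
  "dp": [
    [0,5,0],
    [0,5,0],
    [0,4,0],
    [0,3,0],
    [0,2,0],
    [0,2,0],
    [0,0,0]
  ],
  "spin": [0,0,0,0,0,0,0],
  "fingers": [1,1,1,1,1,1,1]
}}

```text
time_s: 4.78
ee_pos: [0.4523, 0.299, 0.2338]
orientation: [0.735, -0.679, 0.002, -0.002]
ft_force: [20.9, -1.4, -7.9]
gripper_width: -0.0002
```

```bash
python3 -c "from h import *; to(.448,.299,.233)"
```

```text
t 4.78 p [0.4523 0.299  0.2338] x ang -85.46 tilt -1.0 F [20.9 -1.4 -7.9] w -0.0002
dp mm [-0.3  4.3  0.8]
```

Force rose to 21 N: end stop. Back off, lift, and look.

Request:
{"fn": "move_arm", "kwargs": {
  "dp": [
    [0,-4,0],
    [0,-8,0],
    [0,-8,0],
    [0,-5,-20],
    [0,0,-35],
    [0,0,-35],
    [40,0,0],
    [40,0,0],
    [40,0,0],
    [40,0,0],
    [40,0,0],
    [40,0,0]
  ],
  "spin": [0,0,0,0,0,0,0,0,0,0,0,0],
  "fingers": [1,1,1,1,1,1,0,0,0,0,0,0]
}}

```text
time_s: 5.78
ee_pos: [0.4937, 0.0595, 0.3235]
orientation: [0.735, -0.678, -0.0, 0.0]
ft_force: [1.4, -0.1, -0.6]
gripper_width: 0.0721
```

```bash
python3 -c "
from m import *; to(.539,-.0935,.2)
a=save('top','t2');b=save('side','s2')
r=lambda im,x,y,w,h,k: cv2.resize(im[y:y+h,x:x+w,::-1],None,fx=k,fy=k)
cv2.imwrite('pics/c2.png',np.hstack([r(a,90,150,90,90,4),r(b,190,240,90,90,4)]))
v=lambda im:cv2.cvtColor(im,cv2.COLOR_RGB2HSV)[...,2]
gs=big((v(b)<60).astype(np.uint8),232,246,48,26);print(cen(gs),cv2.boundingRect(gs))
for x in (.435,.428,.42): print(proj('side',[x,.298,.2218]),proj('top',[x,.298,.2218]))
"
```

```text
t 5.78 p [0.4937 0.0595 0.3235] x ang -85.45 tilt -1.0 F [ 1.4 -0.1 -0.6] w 0.0721
dp mm [156.2 -33.  123.5]
(256.6388888888889, 260.8703703703704) (253, 253, 8, 17)
[254.88542669 260.77492417] [146.25557638 201.21984237]
[257.77744613 261.04371187] [146.29472272 204.33669242]
[261.08692787 261.35129901] [146.33950063 207.9019315 ]
```

View pics/c2.png

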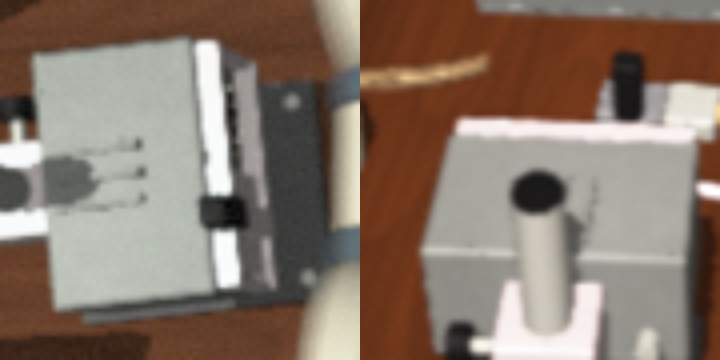

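The cover is at its stop: the grip is now at about (212/4+90, 203) in the top view and x≈0.431, which is a 64 mm travel from the lens axis. The lens shows as a dark sliver at about (148,178). Now turn the jaws across the bone.

Request:
{"fn": "move_arm", "kwargs": {
  "dp": [
    [0,0,0],
    [0,0,0],
    [0,0,0],
    [0,0,0],
    [0,0,0],
    [0,0,0],
    [0,0,0],
    [0,0,0],
    [0,0,0],
    [0,0,0],
    [0,0,0],
    [0,0,0],
    [0,0,0],
    [0,0,0],
    [0,0,0],
    [0,0,0]
  ],
  "spin": [-6.9,-6.9,-6.9,-6.9,-6.9,-6.9,-6.9,-6.9,-6.9,-6.9,-6.9,-6.9,-6.9,-6.9,-6.5,0],
  "fingers": [0.3,0.3,0.3,0.3,0.3,0.3,0.3,0.3,0.3,0.3,0.3,0.3,0.3,0.3,0.3,0.3]
}}

```text
time_s: 7.22
ee_pos: [0.4939, 0.0617, 0.3234]
orientation: [0.988, 0.156, -0.0, -0.0]
ft_force: [-0.4, 0.8, 0.0]
gripper_width: 0.0599
```

```bash
python3 -c "
from h import *; to(.539,-.0935,.13); print(plane('top',148.3,178.5,.15), plane('top',310,192,.05), plane('top',148.3,170,.15),plane('top',148.3,187,.15))"
```

```text
t 7.22 p [0.4939 0.0617 0.3234] x ang 18.0 tilt -1.0 F [-0.4  0.8  0. ] w 0.0599
dp mm [ -5.  161.6 193.3]
[0.49579207 0.31292392 0.15      ] [ 0.46119811 -0.0824156   0.05      ] [0.51638155 0.31266059 0.15      ] [0.47524862 0.31318665 0.15      ]
```

Request:
{"fn": "move_arm", "kwargs": {
  "dp": [
    [-0.8,27,24],
    [-0.8,27,24],
    [-0.8,27,24],
    [-0.8,27,24],
    [-0.8,27,24],
    [-0.8,26.6,24],
    [0,0,25],
    [0,0,24],
    [0,0,0],
    [0,0,0]
  ],
  "spin": [0.2,0,0,0,0,0,0,0,0,0],
  "fingers": [0.3,0.3,0.3,0.3,0.3,0.3,0.3,0.3,0.3,0.3]
}}

```text
time_s: 8.05
ee_pos: [0.5372, -0.0939, 0.1299]
orientation: [0.989, 0.15, -0.001, -0.001]
ft_force: [-0.2, 0.3, -0.2]
gripper_width: 0.06
```

```bash
python3 -c "
from h import *; to(.539,-.0935,.042)
a=save('top','t3');b=save('side','s3')
r=lambda im,x,y,w,h,k: cv2.resize(im[y:y+h,x:x+w,::-1],None,fx=k,fy=k)
cv2.imwrite('pics/c3.png',np.hstack([r(a,270,110,130,130,3),r(b,210,140,110,110,3.5454)[:390]]))"
```

```text
t 8.05 p [ 0.5372 -0.0939  0.1299] x ang 17.28 tilt -1.0 F [-0.2  0.3 -0.2] w 0.06
dp mm [ 2.   0.3 87.9]
```

View pics/c3.png

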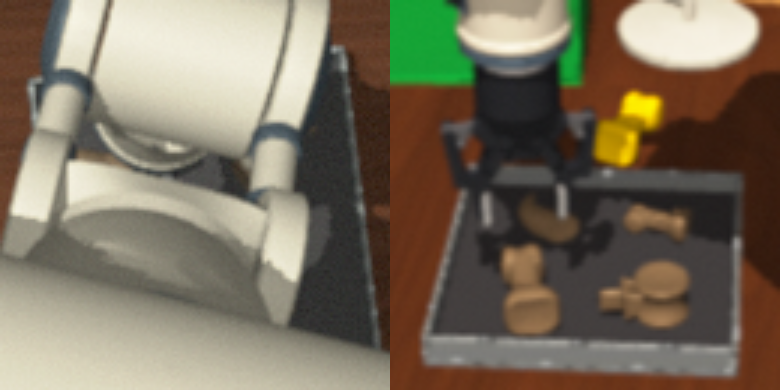

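Fingers (side crop x≈488 and 562) straddle the bone shaft (x≈524), and the neighbours are clear. Descend and grip.

Request:
{"fn": "move_arm", "kwargs": {
  "dp": [
    [2,0,22],
    [0,0,22],
    [0,0,20],
    [0,0,14],
    [0,0,10],
    [0,0,0],
    [0,0,0],
    [0,0,0],
    [0,0,0],
    [0,0,0],
    [0,0,0],
    [0,0,0],
    [0,0,0]
  ],
  "spin": [0,0,0,0,0,0,0,0,0,0,0,0,0],
  "fingers": [0.3,0.3,0.3,0.3,0.3,0.3,1,1,1,1,1,1,1],
  "grip_force": 60
}}

```text
time_s: 9.23
ee_pos: [0.5404, -0.0937, 0.0438]
orientation: [0.988, 0.151, 0.001, 0.0]
ft_force: [-0.4, -0.0, 8.9]
gripper_width: 0.0265
```

```bash
python3 -c "from h import *; to(.539,-.0935,.042)"
```

```text
t 9.23 p [ 0.5404 -0.0937  0.0438] x ang 17.43 tilt -1.0 F [-0.4 -0.   8.9] w 0.0265
dp mm [-1.2 -0.6  1.8]
```

Request:
{"fn": "move_arm", "kwargs": {
  "dp": [
    [0,0,-8],
    [0,0,-14],
    [0,0,-22],
    [0,0,-30],
    [0,0,-30],
    [0,0,-30],
    [0,0,-26],
    [0,0,0],
    [0,0,0],
    [0,0,0]
  ],
  "spin": [0,0,0,0,0,0,0,6.5,6.5,0],
  "fingers": [1,1,1,1,1,1,1,1,1,1]
}}

```text
time_s: 10.07
ee_pos: [0.5396, -0.0936, 0.204]
orientation: [0.999, 0.036, 0.001, 0.0]
ft_force: [0.1, 0.2, -1.6]
gripper_width: 0.0262
```

```bash
python3 -c "from h import *; to(.5064,.164,.2)"
```

```text
t 10.07 p [ 0.5396 -0.0936  0.204 ] x ang 4.09 tilt -1.0 F [ 0.1  0.2 -1.6] w 0.0262
dp mm [ -14.8 -259.3    3.8]
```

Request:
{"fn": "move_arm", "kwargs": {
  "dp": [
    [-1.2,-12,0],
    [-1.3,-22,0],
    [-1.3,-24,1],
    [-1.3,-24,1],
    [-1.3,-24,1],
    [-1.3,-24,1],
    [-1.3,-24,0],
    [-1.3,-24,0],
    [-1.3,-24,0],
    [-1.3,-24,0],
    [-1.0,-20,0],
    [-0.9,-13,0],
    [0,0,12],
    [0,0,14],
    [0,0,10],
    [0,0,5],
    [0,0,0],
    [0,0,0],
    [0,0,0]
  ],
  "spin": [0,0,0,0,0,0,0,0,0,0,0,0,0,0,0,0,0,0,0],
  "fingers": [1,1,1,1,1,1,1,1,1,1,1,1,1,1,1,1,1,1,1]
}}

```text
time_s: 11.65
ee_pos: [0.5051, 0.1634, 0.158]
orientation: [0.999, 0.039, 0.0, -0.0]
ft_force: [0.2, 0.2, -2.0]
gripper_width: 0.0267
```

```bash
python3 -c "
from h import *; to(.5064,.164,.159)
a=save('top','t4');b=save('side','s4')
L=np.array([.4945,.3155,.15]);X=np.array([-.078,.997,0])
for n in('top','side'):
  for k,P in(('lens',L),('face',L-.1*X),('knuck',L-.204*X),('cen',L-.152*X),('facetop',L-.1*X+[0,0,.0235]),('facebot',L-.1*X-[0,0,.0235])): print(n,k,proj(n,P).round(1))
r=lambda im,x,y,w,h,k: cv2.resize(im[y:y+h,x:x+w,::-1],None,fx=k,fy=k)
cv2.imwrite('pics/c4.png',np.hstack([r(a,130,110,130,130,3),r(b,190,170,110,110,3.5454)[:390]]))"
```

```text
t 11.65 p [0.5051 0.1634 0.158 ] x ang 4.44 tilt -1.0 F [ 0.2  0.2 -2. ] w 0.0267
dp mm [ 1.3 -0.5 -1. ]
top lens [147.2 179.1]
top face [188.6 174.6]
top knuck [231.6 170. ]
top cen [210.1 172.3]
top facetop [186.7 173.3]
top facebot [190.5 175.9]
side lens [230.7 284.9]
side face [236.3 257.3]
side knuck [241.4 232.3]
side cen [238.9 244.4]
side facetop [235.8 250.6]
side facebot [236.8 263.9]
```

View pics/c4.png

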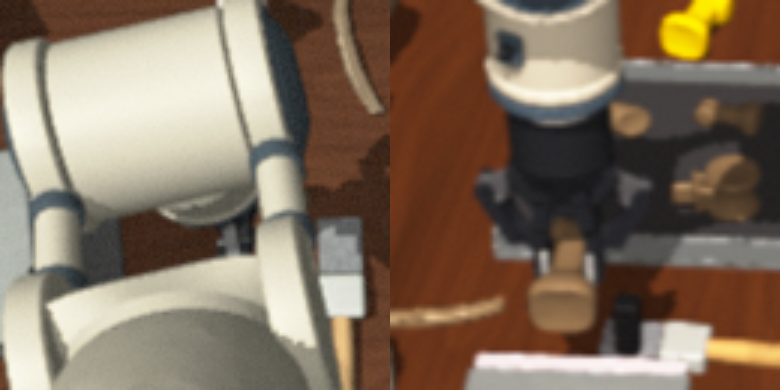

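Bone held; broad face in the side view at about (239,256), against a predicted (236,257). The arm hides the bone from the top camera. I'll quantify this from the mask.

```bash
python3 - <<'E'
from m import *
s=cv2.imread('pics/s4.png'); h=cv2.cvtColor(s,cv2.COLOR_BGR2HSV)
m=big(((h[...,1]>80)&(h[...,1]<170)&(h[...,2]>75)&(h[...,0]<20)).astype(np.uint8),224,226,30,40)
for v in range(228,266):
    c=np.flatnonzero(m[v]); print(v,c.min() if len(c) else '',c.max() if len(c) else '',len(c),end=' | ')
print(h[252:266:4,225:255:3].tolist()[:2])
C=np.array([.505,.163,.1487]);
for ang in(90,94.5,99):
    A=np.array([np.cos(np.radians(ang)),np.sin(np.radians(ang)),0]);B=np.array([A[1],-A[0],0])
    F=C+.052*A
    print(ang,*[proj('side',p).round(1) for p in(F-.026*B,F+.026*B,F,F+[0,0,.0235],F-[0,0,.0235],C+[0,0,.0135],C-.04*A+[0,0,.017])])
E
```

```text
228   0 | 229   0 | 230   0 | 231   0 | 232   0 | 233 236 239 4 | 234 236 241 6 | 235 236 242 7 | 236 236 242 7 | 237 237 243 7 | 238 237 244 8 | 239 237 244 8 | 240 236 244 9 | 241 236 244 9 | 242 236 243 8 | 243 235 243 9 | 244 236 243 8 | 245 235 243 9 | 246 230 243 10 | 247 230 244 12 | 248 230 244 15 | 249 230 245 16 | 250 229 247 19 | 251 229 247 19 | 252 228 247 20 | 253 228 248 21 | 254 228 247 20 | 255 228 247 20 | 256 228 247 20 | 257 228 247 20 | 258 229 247 19 | 259 229 247 19 | 260 229 247 19 | 261 230 247 18 | 262 231 246 16 | 263 233 244 12 | 264 239 239 1 | 265   0 | [[[10, 194, 105], [11, 168, 109], [15, 121, 152], [15, 121, 129], [15, 115, 133], [15, 119, 133], [15, 119, 156], [15, 124, 134], [10, 183, 60], [10, 194, 59]], [[10, 194, 104], [11, 164, 95], [15, 122, 134], [15, 123, 133], [15, 121, 135], [15, 121, 135], [15, 122, 132], [15, 124, 123], [10, 170, 54], [9, 151, 49]]]
90 [245.1 258.3] [225.7 256.5] [235.4 257.4] [234.9 250.7] [235.9 263.9] [239.2 240.8] [242.2 230.5]
94.5 [246.7 257.9] [227.1 257.1] [236.9 257.5] [236.4 250.8] [237.4 264. ] [239.2 240.8] [241.1 230.5]
99 [248.3 257.4] [228.6 257.7] [238.5 257.5] [238.  250.8] [238.9 264.1] [239.2 240.8] [239.9 230.4]
```

The mask agrees with the prediction: face centre column is 238.0 against 236.9 predicted at 94.5°, and the bottom row of 264 matches. I'll make a small trim, settle and re-check.

Request:
{"fn": "move_arm", "kwargs": {
  "dp": [
    [3,0,-1],
    [0,0,0],
    [0,0,0],
    [0,0,0],
    [0,0,0],
    [0,0,0],
    [0,0,0]
  ],
  "spin": [0,0,0,0,0,0,0],
  "fingers": [1,1,1,1,1,1,1]
}}

```text
time_s: 12.33
ee_pos: [0.5077, 0.1638, 0.1585]
orientation: [0.999, 0.039, -0.0, 0.0]
ft_force: [0.5, -0.4, -2.9]
gripper_width: 0.0261
```

```bash
python3 - <<'E'
from m import *
to(.507,.164,.159); b=save('side','s5')
h=cv2.cvtColor(b,cv2.COLOR_RGB2HSV)
m=big(((h[...,1]>80)&(h[...,1]<170)&(h[...,2]>75)&(h[...,0]<20)).astype(np.uint8),224,246,30,20)
g=big((h[...,2]<60).astype(np.uint8),250,246,30,26)
print('face',cv2.boundingRect(m),'grip',cen(g),cv2.boundingRect(g),'qvel',abs(manip.sense()['qvel']).max())
cv2.imwrite('pics/c5.png',cv2.resize(b[170:300,180:320,::-1],None,fx=4,fy=4))
E
```

```text
t 12.33 p [0.5077 0.1638 0.1585] x ang 4.44 tilt -1.0 F [ 0.5 -0.4 -2.9] w 0.0261
dp mm [-0.7 -0.3 -0.5]
face (227, 246, 21, 18) grip (257.08992805755395, 255.71223021582733) (250, 246, 19, 24) qvel 0.002554293086835568
```

View pics/c5.png

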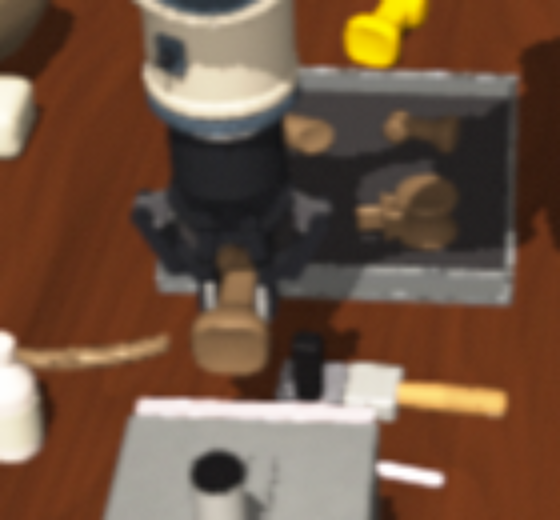

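The bone is level in the gripper with its face at about (237.5,256). The cover grip is still at column ~257 (open), the other bones are in place, and the arm is still. Handing in.

```bash
python3 -c "from h import *; print(ticket.close_job())"
```

```text
the job is handed in; nothing more can be done
None
```

I opened the dust cover to its end stop and handed the job in at about 12.4 s, with the long toe bone held still in front of the lens.

**Cover:** I pushed the grip with shut fingers until the force rose to about 21 N. It then stood at x ≈ 0.431 m, about 64 mm from the lens axis. In the last side picture it was still in the same place (column 257).

**Bone:** It was gripped across the shaft at 60 N with a 26 mm opening. I lifted it straight out, turned it about 13° and stopped with its face about 100 mm from the glass.

**Last checks:**
- The tool was within 1 mm of its target, pointing straight down and at rest. The wrist carried about 2–3 N.
- The side picture put the face within about 1 pixel (2–3 mm) of the predicted spot, and the other three bones looked undisturbed.

**Weak or disagreeing:**
- The first two-view height of the toe bone came out about 10 mm low (0.025 m against 0.0345 m). The outline check in both views fitted the higher value, so I used that.
- The lens height of 0.150 m comes from the roof corners and the grip, which scattered by about 5 mm.
- The arm hid the held bone from the top camera, so its final pose was checked in one view only, plus the arm's own readings.
- I viewed 9 pictures.

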